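# Turn the sample tube code-up, then press its tag holder home behind the rack lip

## Robot

A 7-joint arm with a two-finger parallel gripper is mounted at the origin on the work surface. World frame = base frame: x ahead of the robot, y to its left, z up, the work surface at z = 0. Lengths are in m, angles in rad, forces in N, time in s.
With the tool pointing down it reaches from about 0.35 to 0.9 m from the base axis. Payload 8.1 kg.
Tool frame: the origin (TCP) lies at the very end of the fingers, on their centre line; the grasp point (between the pads) lies behind it (arm.grip_point_offset is the z of the grasp point in the tool frame, in m); z points along the fingers, y is the line along which they close (so a half turn about z gives the same grasp; the last joint's range is limited). The gripper opens to 85 mm and grips with 20 to 120 N. Pads are 22 mm wide; open, the fingers measure 114 mm over their backs; the gripper's body (76 mm by 85 mm) begins 54 mm behind the grasp point. The pads swing forward as they close: fully open they stand 13 mm farther back than shut.
Start: joints at [-1.36, 0.434, 0.025, 1.573, -0.012, 1.134, -0.075], TCP at [0.193, 0.594, 0.231] pointing down, gripper open.
Joint ranges: [-2.62, 2.62], [-0.44, 2.09], [-1.27, 1.32], [0.08, 2.57], [-1.32, 4.46], [0.12, 2], [-2.74, 2.74]. Speed limits (rad/s): [2.22, 2.22, 3.01, 3.01, 3.14, 3.14, 3.14].

## Interface

Orientations are given as a rotation vector (axis times angle).
In Python, from workcell import monitor, optics, ticket, regions_of, mark_of, arm gives the robot as it stands.
- The arm moves only by the tool move_arm, never from a script. Its argument "series" is a list of rows, each a list of 5 numbers: the shift along the world's x, y, z in m, then the turn about the world's z in degrees, then the opening, from -1 (shut) to 1 (fully open). In form: [[tx, ty, tz, twist, jaw], ...]. A call has exactly 10 rows; each row shifts and turns the commanded pose from where the row before left it; what a row does not reach is not made up. A row lasts 1/8 s, in which the tool goes at most 62.5 mm and 10.7 degrees, less where a joint would pass 70% of its speed; a pose out of reach is approached as far as the arm can. A call with a gripper value outside its range is refused whole. The fingers move at their own pace and stop on an object; "force" is the grip in N (left out, the last holds). Time passes only in rows, so rows that do not move let the fingers close, or fill a call up. It gives the time, the measured TCP pose, the force, the opening and the grip force at its end, in the units of the state.
- monitor.observe(): the state, without advancing time (a new reading comes with each control period).
- optics.snapshot(name): name is "scene" or "top" or "wrist"; returns the picture (400x640x3 uint8, red, green, blue); there is no depth.
- optics.camera_info(name): a dict with "mtx" (3x3 intrinsics, pixels), "rvec" (rotation vector, rad) and "tvec" (3), from world to camera coordinates, as OpenCV has them. Camera axes: x right, y down, z forward; pixel columns grow to the right and rows downward; lengths in m; the calibration is good to about 2 mm. The wrist camera is an equidistant fisheye: a pixel r from the principal point sees the ray r / f radians off the axis. A picture is of the moment at which its call begins: read the wrist's pose just before it. camera_info takes no time and is no camera call; for the wrist camera it gives the pose at the moment of the call.
- ticket.job_done(): hands the job in; it is judged then, once.
Trained networks look in the newest picture that a camera, given by its name, has taken for a name from the list of things; names that differ only in an ending like _2 or _b are one class to them, and where a whole thing is asked for, a point or a joint stands for the part that bears it (a point fixed in the world has none). Each returns a list of dicts, best first, with "p" (0 to 1); they miss things now and then, are a little off and sometimes report something else, mostly with a low value. They report only what shows in the picture. A call takes as long as a camera call. They do not tell look-alikes from the thing itself.
- regions_of(thing, camera): "region" (400x640 bool, what is visible of it) and "box" ([left, top, width, height] in pixels, round what is visible of it).
- mark_of(thing, camera): "pixel" ([column, row] in pixels: a listed point, or the origin of a listed thing).
The state is a dict: "time_s": time; "qpos": joint angles; "qd": joint speeds; "effort": joint torques, N m; "position": TCP position; "orientation": TCP orientation; "force": force on the tool from outside, world axes, zero at the start; "wrist_torque": the same for the moment, N m; "width": finger opening in m; "grip_force": force on a finger pad.
Only numpy, scipy, OpenCV 4.12 (cv2) and the standard library are available. Lean on these libraries where they do the work, as an engineer would, in place of code of your own. Each camera call takes 0.05 s, during which the arm holds its last target. There are 200 camera calls.

## Task

Register the sample: first roll the capped tube along its black mat, without lifting it off, until its orange code strip faces straight up, and leave it lying there. Then take the yellow tag holder out of its grey stand, push it down behind the blue lip of the white vial rack until it is fully home against the sprung red plunger, and finish while still holding it pressed home there (the rack reads the tag only while it is pressed), leaving the other things on the bench where they are.

Things in the scene. Friction and masses are not known exactly. Their poses are not given: they have to be found in the camera images.
- tube: White sample tube, blue cap, 30 mm diameter, 110 mm long, about 60 g, lying on the mat in any direction; it rolls with slight resistance and stays where left. Origin on its axis at mid length, 18 mm above the bench; x along the tube to the cap; z out through the orange code strip (60 x 8 mm, lengthwise), at first on one side, about 1.1 rad from straight up. Ends domed over 15 mm.
- strip (a point): Point on the surface of the tube, middle of the orange code strip, 15.5 mm from the tube's axis; highest when the strip faces straight up.
- mat: Black rubber mat, 170 x 170 mm, 3 mm thick, fixed to the bench; origin under its centre, z up. The tube lies on it.
- holder: Yellow tag holder, loose, about 70 g, upright in the stand. Plate 8 mm thick (x), 60 mm wide (y), rounded bottom edge; origin at the middle of the bottom edge, z up. Its top, from 60 to 88 mm above the origin, is a grip block 14 mm thick (x) by 40 mm wide (y): grip it from above across the thickness. Same on both faces, so either way round is right.
- stand: Grey stand, fixed, foot 70 x 90 x 8 mm with a slot 10 mm by 62 mm between walls that reach 38 mm above the bench; origin under the slot's centre. The holder stands in the slot, its bottom edge 8 mm above the bench, about parallel to the stand's axes; it may lean by up to 0.1 rad.
- rack: White vial rack, fixed. Origin on the bench under the middle of the tag slot; z up, x from the blue lip towards the vials, y along the slot. The slot, open upwards, is 12 mm in x (lip at -6 mm, white shelf block at +6 mm) and 66 mm in y (between blue cheeks). The shelf block is 90 mm deep (x), 130 mm wide, 50 mm high; small vials, up to 76 mm high, stand from 48 mm behind the slot's middle.
- slot (a point): Point at the mouth of the tag slot: above the middle of the slot, 40 mm above the bench, level with the tops of the lip and cheeks (above this the lip flares outwards up to 51 mm).
- home (a point): Where the holder's origin lies when fully home: middle of the slot, 12 mm above the bench, level with the two steel end stops that halt the holder's bottom edge. Its grip block is then 72 to 100 mm above the bench.
- plunger (a joint): Travel of the sprung red plunger in the middle of the slot, m: 0 when up (its top 20 mm above the bench), 0.008 when the holder is fully home on the end stops, grows as it is pressed down. The spring pushes back with about 3 N at 0 and 9 N at 0.008, and lifts the holder again if it is let go.
- amber_bottle: Amber bottle, 60 mm diameter, 130 mm high, standing; leave alone. Origin under its centre.
- beaker: Clear beaker, 68 mm diameter, 85 mm high; leave alone. Origin under its centre.
- jar: White jar with blue cap, 56 mm diameter, 75 mm high; leave alone. Origin under its centre.
- vial: Small amber vial with white cap, 28 mm diameter, 55 mm high; leave alone. Origin under its centre.
- spare_holder: Grey spare holder lying flat, 88 x 60 x 14 mm; leave alone. Origin at the middle of its plain narrow edge, on the underside.
- cap_tray: Blue open tray, 90 x 120 x 35 mm; leave alone. Origin under its centre.
- spanner: Steel spanner, 150 mm long, lying on the bench; leave alone. Origin on its underside.
Not all that is in view belongs to the job. There is more than one size of the holder; the one meant has the size given above.

How it is judged:
On the way, in this order (a step that is already met when the one before it is completed fails the run):
1. the tube lies at rest on its mat with the orange strip facing up (angle between tube's own z axis and vertical below 0.3 rad and height (world z) of tube between 0.015 and 0.0215 m and linear speed of tube below 0.01 m/s and x of tube in the frame of mat between -0.085 and 0.085 m and y of tube in the frame of mat between -0.085 and 0.085 m and z of strip in the frame of mat above 0.029 m), for 0.2 s.
2. the holder is lifted out of its stand in the fingers (z of holder in the frame of stand above 0.042 m and contact force between the fingers and holder above 1 N), for 0.1 s.
At the end, for the whole second after the job is handed in: Holder upright in the slot behind the lip, within 2.5 mm of its end stops, plunger in by over 6 of 8 mm, still, fingers bearing on it by over 2 N; tube at rest on its mat, strip within 0.3 rad of straight up (all of step 1 and value of joint plunger above 0.006 m and z of holder in the frame of rack below 0.0145 m and x of holder in the frame of rack between -0.004 and 0.004 m and y of holder in the frame of rack between -0.006 and 0.006 m and angle between holder's own z axis and vertical below 0.12 rad and angle between the y axis of holder and the y axis of rack, either way round below 0.15 rad and contact force between the fingers and holder above 2 N and linear speed of holder below 0.02 m/s); the arm keeps its last pose, push and grip.
It fails at once if a bystander was moved by more than 30 mm or tipped (distance of any of amber_bottle, beaker, jar, vial, spare_holder, cap_tray, spanner from where it was at the start of the episode above 0.03 m or angle between any of amber_bottle, beaker, jar, vial, spare_holder, cap_tray, spanner's own z axis and vertical above 0.5 rad).
It fails at once if the tube was lifted off its mat (by more than 15 mm) (height (world z) of tube above 0.033 m).
It also fails if it takes over 67 s, if anything falls off the work surface, if the arm or the gripper's body presses on something with over 40 N, if the wrist force passes 120 N, or if a joint passes its speed limit or range.

## Working session

There is one attempt and no reset: what is moved stays moved. The work goes in short steps, Python scripts to look and compute and a tool call to move; the robot and the scene stay as the last step left them, time stands still between calls to the robot, and variables do not carry over. Pictures are saved under pics/ and viewed, at most 10 in all, crops included, and the job is handed in when it is done.

Besides the shell and the picture viewer there is one more tool, called after "Call:" in YAML: its name, and indented under it one key for each argument. move_arm: Moves the arm, as the interface text tells. Its arguments: {"type":"object","properties":{"series":{"type":"array"},"force":{"type":"number"}},"required":["series"]}

```bash
mkdir -p pics; ls; cat > h.py <<'E'
import numpy as np, cv2
from workcell import monitor, optics, ticket, regions_of, mark_of, arm
def ray(cam,px,info=None):
    i=info or optics.camera_info(cam); K=np.array(i["mtx"],float); R=cv2.Rodrigues(np.array(i["rvec"],float))[0]; t=np.array(i["tvec"],float).ravel()
    px=np.asarray(px,float); x=(px[0]-K[0,2])/K[0,0]; y=(px[1]-K[1,2])/K[1,1]
    if cam=="wrist":
        r=np.hypot(x,y); d=np.array([x/r*np.sin(r),y/r*np.sin(r),np.cos(r)]) if r>1e-9 else np.array([0,0,1.])
    else: d=np.array([x,y,1.])
    return -R.T@t, R.T@d
def atz(cam,px,z,info=None):
    c,d=ray(cam,px,info); return c+d*(z-c[2])/d[2]
def proj(cam,P,info=None):
    i=info or optics.camera_info(cam); K=np.array(i["mtx"],float); R=cv2.Rodrigues(np.array(i["rvec"],float))[0]; t=np.array(i["tvec"],float).ravel()
    p=R@np.asarray(P,float)+t
    if cam=="wrist":
        n=np.hypot(p[0],p[1]); th=np.arctan2(n,p[2]); a=p[:2]/max(n,1e-9)*th
    else: a=p[:2]/p[2]
    return np.array([K[0,0]*a[0]+K[0,2],K[1,1]*a[1]+K[1,2]])
def tri(obs):
    A=np.zeros((3,3));b=np.zeros(3)
    for c,d in obs:
        d=d/np.linalg.norm(d);M=np.eye(3)-np.outer(d,d);A+=M;b+=M@c
    return np.linalg.solve(A,b)
def save(im,n): cv2.imwrite(n,cv2.cvtColor(im,cv2.COLOR_RGB2BGR))
E
python3 - <<'E'
from h import *
np.set_printoptions(precision=4,suppress=True)
print(arm.grip_point_offset, monitor.observe())
for c in ("scene","top","wrist"):
    im=optics.snapshot(c); save(im,f"pics/{c}0.png"); i=optics.camera_info(c); print(c,ray(c,[320,200]))
    for n in ("tube","strip","mat","holder","stand","rack","slot","home","plunger"):
        try: m=mark_of(n,c)[:2]
        except Exception as e: m=[];print(e)
        print(n,[(np.round(q["pixel"],1).tolist(),round(q["p"],2),atz(c,q["pixel"],{"tube":.018,"strip":.02,"slot":.04,"home":.012,"holder":.008,"plunger":.02}.get(n,0),i)[:2].round(3).tolist()) for q in m])
E
```

```text
pics
-0.0187 {'time_s': 0.0, 'qpos': array([-1.3596,  0.4352,  0.025 ,  1.5741, -0.0116,  1.134 , -0.075 ]), 'qd': array([ 0.0005,  0.0017,  0.0009, -0.0007, -0.0005, -0.0001, -0.0003]), 'effort': array([ -0.0009, -67.0459,   1.0249, -31.6242,   0.0155,   0.0122,
        -0.    ]), 'position': array([0.1928, 0.594 , 0.2305]), 'orientation': array([-0.4909, -3.1029,  0.0025]), 'force': array([ 0.0917, -0.1119,  0.0246]), 'wrist_torque': array([0.0235, 0.0073, 0.0068]), 'grip_force': 0.0, 'width': 0.08518616552891048}
scene (array([1.1758, 0.8639, 0.9185]), array([-0.4388, -0.6465, -0.6241]))
tube [([285.5, 135.2], 0.61, [0.433, -0.449]), ([304.8, 153.2], 0.47, [0.44, -0.31])]
strip [([314.1, 153.7], 0.65, [0.418, -0.286])]
mat [([307.2, 162.4], 0.71, [0.45, -0.281])]
holder [([344.0, 258.4], 0.89, [0.623, 0.16]), ([422.0, 231.3], 0.88, [0.381, 0.2])]
stand [([396.4, 257.3], 0.79, [0.502, 0.23])]
rack [([327.4, 223.3], 0.56, [0.573, 0.013])]
slot [([322.4, 212.3], 0.78, [0.584, 0.004]), ([305.1, 161.8], 0.18, [0.485, -0.238])]
home [([328.7, 221.2], 0.77, [0.573, 0.019]), ([282.9, 135.
[... 796 characters left out ...]
.578, 0.011])]
it knows: amber_bottle, beaker, cap_tray, holder, home, jar, mat, rack, slot, spanner, spare_holder, stand, strip, tube, vial
plunger []
wrist (array([0.1121, 0.6203, 0.3736]), array([ 0.3048, -0.1005, -0.9471]))
tube [([40.6, 357.8], 0.64, [0.424, -0.291])]
strip [([43.3, 358.6], 0.85, [0.425, -0.272]), ([190.8, 373.4], 0.43, [0.478, 0.245])]
mat [([47.0, 361.1], 0.69, [0.452, -0.31]), ([40.4, 360.5], 0.37, [0.451, -0.355])]
holder [([191.9, 372.2], 0.72, [0.487, 0.238])]
stand [([195.2, 371.7], 0.65, [0.494, 0.238])]
rack []
slot []
home []
it knows: amber_bottle, beaker, cap_tray, holder, home, jar, mat, rack, slot, spanner, spare_holder, stand, strip, tube, vial
plunger []
```

```bash
python3 - <<'E'
import cv2
a=cv2.imread("pics/scene0.png");b=cv2.imread("pics/top0.png")
cv2.imwrite("pics/scene0c.png",cv2.resize(a[90:310,220:500],None,fx=2.7,fy=2.7,interpolation=cv2.INTER_CUBIC))
cv2.imwrite("pics/top0c.png",cv2.resize(b[130:310,140:480],None,fx=2.35,fy=2.35,interpolation=cv2.INTER_CUBIC))
E
```

```text
(no output)
```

View pics/scene0c.png

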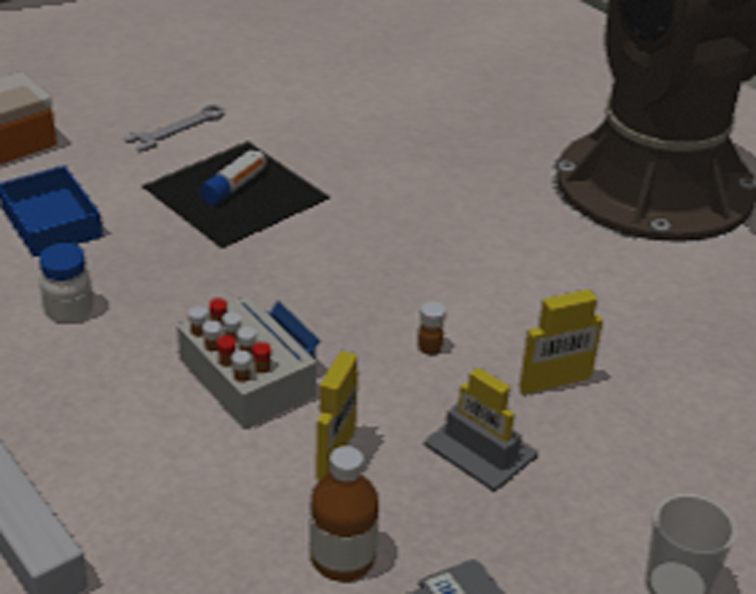

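View pics/top0c.png

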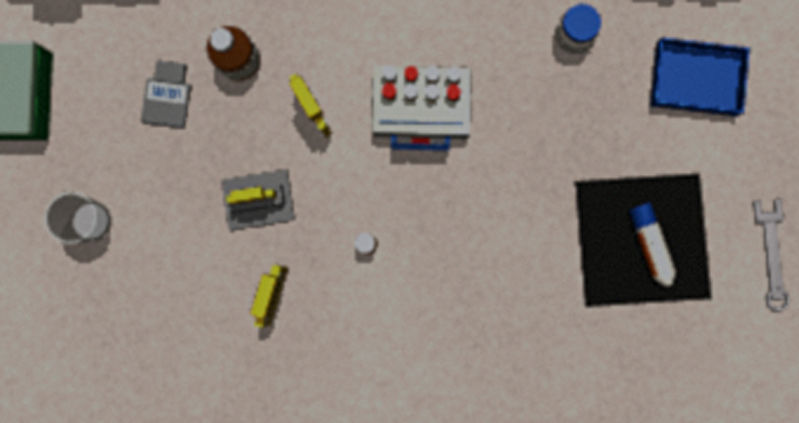

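The scene crop shows the stand and target holder at about (480,430), two loose look-alike holders at (340,410) and (560,340), the rack at (250,360), and the tube on the mat at (235,175). In the top crop the tube's cap points up and slightly left at (640,212), with the strip on its left (+y) side, so it has to roll towards -y.

Call:
move_arm:
  series:
    - [0.03,-0.05,0,4,1]
    - [0.03,-0.05,0,4,1]
    - [0.03,-0.05,0,4,1]
    - [0.03,-0.05,0,4,1]
    - [0.03,-0.05,0,4,1]
    - [0.03,-0.05,0,4,1]
    - [0.03,-0.05,0,4,1]
    - [0.03,-0.05,0,4,1]
    - [0.03,-0.05,0,3,1]
    - [0.03,-0.05,0,3,1]

```text
time_s: 2.6
position: [0.4938, 0.0929, 0.2317]
orientation: [-0.549, 3.092, 0.001]
force: [0.9, 1.6, 0.4]
width: 0.0858
grip_force: 0.0
```

Call:
move_arm:
  series:
    - [-0.01,-0.05,0,0,0.2]
    - [-0.01,-0.05,0,0,0.2]
    - [-0.01,-0.05,0,0,0.2]
    - [-0.01,-0.05,0,0,0.2]
    - [-0.01,-0.05,0,0,0.2]
    - [-0.01,-0.05,0,0,0.2]
    - [-0.01,-0.05,0,0,0.2]
    - [0,-0.03,0,0,0.2]
    - [0,0,0,0,0.2]
    - [0,0,0,0,0.2]

```text
time_s: 3.85
position: [0.4231, -0.2846, 0.2312]
orientation: [0.547, -3.094, -0.001]
force: [0.1, -0.2, -0.5]
width: 0.0513
grip_force: 0.0
```

```bash
cat > tube.py <<'E'
from h import *
from scipy.spatial.transform import Rotation as Ro
np.set_printoptions(precision=4,suppress=True)
def look(name):
    s=monitor.observe(); R=Ro.from_rotvec(s["orientation"]).as_matrix()
    print("t",s["time_s"],"tcp",s["position"],"ytool deg",np.degrees(np.arctan2(R[1,1],R[0,1])),"width",s["width"],"F",s["force"],"tilt",R[2,2])
    for c in ("wrist","top"):
        i=optics.camera_info(c); im=optics.snapshot(c); save(im,f"pics/{name}_{c}.png")
        for r in regions_of("tube",c)[:2]:
            m=r["region"]; ys,xs=np.nonzero(m)
            P=np.array([atz(c,(x,y),.018,i)[:2] for x,y in zip(xs,ys)])
            ctr,(w,h),a=cv2.minAreaRect(P.astype(np.float32)*1000); d=np.linalg.svd(P-P.mean(0),full_matrices=False)[2][0]; d=d*np.sign(d[0])
            hsv=cv2.cvtColor(im,cv2.COLOR_RGB2HSV); o=m&(hsv[...,0]<18)&(hsv[...,1]>110)
            oy,ox=np.nonzero(o); so=None
            if len(ox): 
                Q=np.array([atz(c,(x,y),.025,i)[:2] for x,y in zip(ox,oy)]).mean(0); so=Q
            print(c,round(r["p"],2),"n",len(xs),"ctr",np.array(ctr)/1000,w,h,"axis deg",np.degrees(np.arctan2(d[1],d[0])),"orange",len(ox),so)
        print(" strip",[(np.round(q["pixel"],1),round(q["p"],2),atz(c,q["pixel"],.025,i)[:2]) for q in mark_of("strip",c)[:2]]," tube",[(round(q["p"],2),atz(c,q["pixel"],.018,i)[:2]) for q in mark_of("tube",c)[:2]])
E
python3 -c "
from tube import *; look('a')"
```

```text
t 3.85 tcp [ 0.4231 -0.2846  0.2312] ytool deg 110.04676293858188 width 0.05130934902683244 F [ 0.1294 -0.2275 -0.5268] tilt -0.9999996940282577
wrist 0.79 n 2198 ctr [ 0.4393 -0.2994] 114.15679931640625 30.775754928588867 axis deg 19.116381689173867 orange 196 [ 0.4233 -0.2915]
wrist 0.48 n 946 ctr [0.4822 0.5321] 281.7735595703125 80.77783203125 axis deg 80.74149278475679 orange 0 None
 strip [(array([315.2, 172.9]), 0.68, array([ 0.4251, -0.2901]))]  tube [(0.96, array([ 0.4332, -0.3024]))]
top 0.58 n 191 ctr [ 0.4387 -0.3004] 106.70487213134766 27.852874755859375 axis deg 18.653626301558603 orange 14 [ 0.4417 -0.2857]
top 0.53 n 1373 ctr [0.6228 0.0086] 112.75885009765625 133.73199462890625 axis deg 87.94504999676258 orange 117 [0.6426 0.0125]
 strip [(array([417.2, 235.3]), 0.66, array([ 0.4339, -0.2975]))]  tube [(0.48, array([ 0.4407, -0.3053]))]
```

Call:
move_arm:
  series:
    - [0.008,-0.008,-0.02,-1,0.2]
    - [0.007,-0.008,-0.03,0,0.2]
    - [0,0,-0.03,0,0.2]
    - [0,0,-0.03,0,0.2]
    - [0,0,-0.03,0,0.2]
    - [0,0,-0.03,0,0.2]
    - [0,0,-0.03,0,0.2]
    - [0,0,-0.015,0,0.2]
    - [0,0,-0.01,0,0.2]
    - [0,0,0,0,0.2]

```text
time_s: 5.5
position: [0.438, -0.3016, 0.0063]
orientation: [0.519, -3.098, -0.0]
force: [0.2, 0.6, 0.9]
width: 0.0513
grip_force: 0.0
```

Call:
move_arm:
  series:
    - [0.001,-0.003,0,0,0.2]
    - [0.001,-0.003,0,0,0.2]
    - [0.001,-0.003,0,0,0.2]
    - [0.001,-0.002,0,0,0.2]
    - [0.001,-0.002,0,0,0.2]
    - [0.001,-0.002,0,0,0.2]
    - [0.001,-0.002,0,0,0.2]
    - [0.001,-0.002,0,0,0.2]
    - [0,-0.002,0,0,0.2]
    - [0,0,0,0,0.2]

```text
time_s: 6.75
position: [0.4459, -0.3228, 0.0063]
orientation: [0.518, -3.099, 0.0]
force: [-0.5, 0.0, -0.3]
width: 0.051
grip_force: 0.0
```

```bash
python3 -c "
from tube import *; look('b')
a=cv2.imread('pics/b_wrist.png');cv2.imwrite('pics/b_w.png',a)"
```

```text
t 6.75 tcp [ 0.4459 -0.3228  0.0063] ytool deg 108.99691743743857 width 0.05104197612864597 F [-0.5433  0.024  -0.3103] tilt -0.9999999937809286
wrist 0.92 n 10819 ctr [ 0.442  -0.3132] 114.97825622558594 30.903030395507812 axis deg 19.01873949903979 orange 1899 [ 0.4337 -0.3121]
wrist 0.24 n 295 ctr [0.5248 0.188 ] 158.88096618652344 34.29139709472656 axis deg 70.15322222025829 orange 0 None
 strip [(array([350.5, 279.5]), 0.58, array([ 0.4381, -0.3103]))]  tube [(0.56, array([ 0.4385, -0.3155]))]
top 0.52 n 132 ctr [ 0.4533 -0.3094] 88.23234558105469 31.912519454956055 axis deg 14.001712875186513 orange 9 [ 0.4305 -0.3147]
top 0.38 n 1180 ctr [ 0.6655 -0.3681] 127.76862335205078 98.42301177978516 axis deg 83.69654839674477 orange 0 None
 strip [(array([424.6, 231.8]), 0.53, array([ 0.4449, -0.3207])), (array([295.9, 232. ]), 0.53, array([0.4428, 0.0797]))]  tube [(0.66, array([ 0.4436, -0.3194]))]
```

View pics/b_w.png

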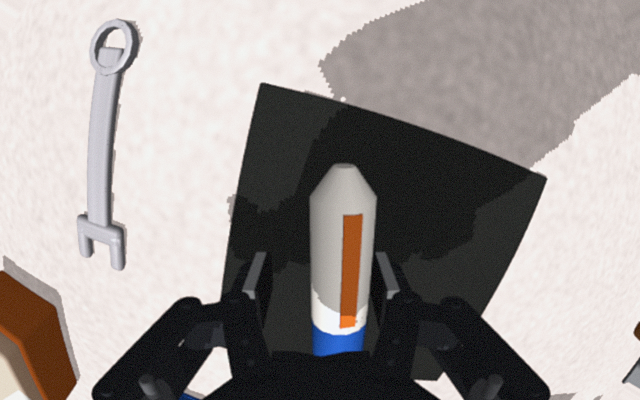

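The wrist view shows the tube between the fingers, having rolled. Its axis is at about column 343 and the strip centre at column 352, so roughly 0.25 rad (about 3.7 mm) remains.

Call:
move_arm:
  series:
    - [0.0004,-0.001,0,0,0.2]
    - [0.0004,-0.001,0,0,0.2]
    - [0.0004,-0.0009,0,0,0.2]
    - [0.0,-0.0006,0,0,0.2]
    - [0,0,0,0,0.2]
    - [0,0,0,0,0.2]
    - [-0.0015,0.0045,0,0,0.2]
    - [-0.0015,0.0045,0,0,0.2]
    - [0,0,0,0,0.2]
    - [0,0,0,0,0.2]

```text
time_s: 8.4
position: [0.4443, -0.317, 0.0064]
orientation: [-0.519, 3.098, -0.0]
force: [0.0, -0.1, 0.3]
width: 0.0511
grip_force: 0.0
```

```bash
cat >> tube.py <<'E'
def strip():
    # fit tube pos (lateral) and roll in the wrist picture: strip centre vs model
    i=optics.camera_info("wrist"); im=optics.snapshot("wrist"); save(im,"pics/s_%d.png"%int(monitor.observe()["time_s"]*100))
    m=regions_of("tube","wrist")[0]["region"]; hsv=cv2.cvtColor(im,cv2.COLOR_RGB2HSV)
    o=m&(hsv[...,0]<18)&(hsv[...,1]>110); rows=np.nonzero(o.sum(1)>3)[0]; r=int(np.median(rows))
    mc=np.nonzero(m[r])[0]; oc=np.nonzero(o[r])[0]
    d=np.array([np.cos(np.radians(19)),np.sin(np.radians(19)),0]); n=np.array([d[1],-d[0],0]); z=np.array([0,0,1.])
    C=ray("wrist",(320,200),i)[0]
    def plane(px):  # ray projected in cross-section plane -> angle
        v=ray("wrist",px,i)[1]; return np.arctan2(v@n,-v@z)
    a1,a2=sorted([plane((mc[0],r)),plane((mc[-1]+1,r))]); b=plane((oc.mean()+.5,r)); h=C[2]-.018
    mid=(a1+a2)/2; lat=h*np.tan(mid)    # axis lateral from camera
    D=h/np.cos(mid); print("radius est",D*np.sin((a2-a1)/2))
    from scipy.optimize import brentq
    f=lambda t: np.arctan2(lat+.0155*np.sin(t),h-.0155*np.cos(t))-b
    t=brentq(f,-1.2,1.2); print("row",r,"cols",mc[0],mc[-1],oc[0],oc[-1],"roll from up (+ = over to -y)",t,"axis pt lateral",lat+C@n)
E
python3 -c "
from tube import *; strip(); print(monitor.observe()['position'])"
```

```text
radius est 0.015222639409470317
row 271 cols 292 353 315 332 roll from up (+ = over to -y) -0.018248847645793157 axis pt lateral 0.44304841322037325
[ 0.4442 -0.3172  0.0064]
```

Call:
move_arm:
  series:
    - [0,0,0.02,0,0.2]
    - [0,0,0.03,0,0.2]
    - [0,0,0.05,0,0.2]
    - [0,0.01,0.06,-5,0.6]
    - [0,0.02,0.06,-9,1]
    - [0,0.04,0.02,-10,1]
    - [0.01,0.05,0,-10,1]
    - [0.01,0.05,0,-10,1]
    - [0.01,0.05,0,-10,1]
    - [0.01,0.05,0,-10,1]

```text
time_s: 9.75
position: [0.4834, -0.0518, 0.2459]
orientation: [1.18, 2.911, 0.001]
force: [1.4, -0.1, -0.4]
width: 0.0856
grip_force: 0.0
```

Call:
move_arm:
  series:
    - [0.01,0.05,0,-10,1]
    - [0.01,0.05,0,-10,1]
    - [0,0.05,0,-10,1]
    - [0,0.05,0,-8,1]
    - [0,0.04,0,0,1]
    - [0,0,0,0,1]
    - [0,0,0,0,1]
    - [0,0,0,0,1]
    - [0,0,0,0,1]
    - [0,0,0,0,1]

```text
time_s: 11.0
position: [0.5034, 0.1862, 0.2457]
orientation: [2.058, 2.374, 0.0]
force: [-0.2, -0.6, 0.4]
width: 0.0853
grip_force: 0.0
```

```bash
python3 - <<'E'
from tube import *
s=monitor.observe(); R=Ro.from_rotvec(s["orientation"]).as_matrix()
print(s["time_s"],s["position"],"ytool",np.degrees(np.arctan2(R[1,1],R[0,1])),s["qpos"])
for c in ("wrist","top"):
    i=optics.camera_info(c); im=optics.snapshot(c); save(im,f"pics/c_{c}.png")
    for n,z in (("holder",.008),("stand",0),("rack",0),("slot",.04),("home",.012)):
        print(c,n,[(np.round(q["pixel"]),round(q["p"],2),atz(c,q["pixel"],z,i)[:2]) for q in mark_of(n,c)[:3]])
print(ray("wrist",(320,200),optics.camera_info("wrist")))
E
```

```text
11.0 [0.5034 0.1862 0.2457] ytool 8.154848863670928 [-0.8121  0.2869  0.4616  1.7966 -0.1426  1.0908 -0.1584]
wrist holder [(array([403., 204.]), 0.72, array([0.619 , 0.1527])), (array([323., 132.]), 0.63, array([0.4995, 0.2297])), (array([219., 140.]), 0.55, array([0.3694, 0.2028]))]
wrist stand [(array([325., 130.]), 0.86, array([0.5012, 0.2313]))]
wrist rack [(array([353., 286.]), 0.9, array([0.5778, 0.0107])), (array([353., 292.]), 0.23, array([ 0.5802, -0.0006]))]
wrist slot [(array([351., 300.]), 0.97, array([0.5708, 0.013 ])), (array([322., 132.]), 0.74, array([0.4977, 0.2326]))]
wrist home [(array([353., 291.]), 0.58, array([0.5766, 0.0097]))]
top holder [(array([276., 179.]), 0.52, array([0.6136, 0.1458])), (array([258., 257.]), 0.4, array([0.3644, 0.2002]))]
top stand [(array([252., 215.]), 0.54, array([0.4987, 0.2237]))]
top rack [(array([317., 189.]), 0.63, array([0.5821, 0.0154]))]
top slot [(array([318., 187.]), 0.66, array([0.5812, 0.0113])), (array([251., 212.]), 0.65, array([0.5023, 0.2194]))]
top home [(array([317., 190.]), 0.92, array([0.5782, 0.0145])), (array([178., 224.]), 0.58, array([0.4675, 0.4541]))]
(array([0.4905, 0.2699, 0.3879]), array([ 0.0441, -0.3181, -0.947 ]))
```

View pics/c_wrist.png

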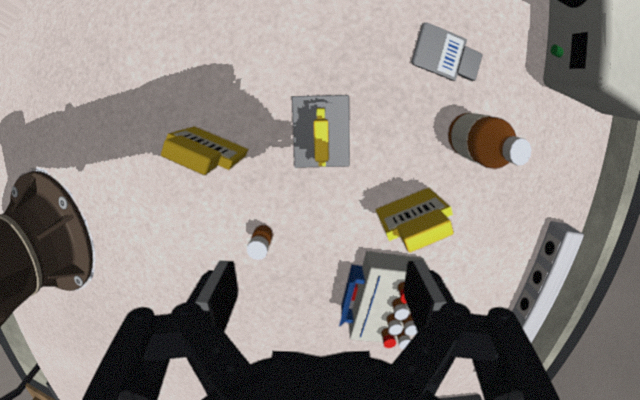

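The wrist view shows the stand with the yellow target at (321,135), look-alikes at (205,150) and (415,218), and the rack's slot and lip at (355,290).

```bash
cat > st.py <<'E'
from tube import *
def yel(f,info,box,zt=.096,z2=.068):
    im=cv2.imread(f); hsv=cv2.cvtColor(im,cv2.COLOR_BGR2HSV); x0,y0,x1,y1=box
    k=np.zeros(im.shape[:2],np.uint8)
    for nm,lo,hi in (("yellow",(22,120,60),(35,255,255)),("bright",(22,120,150),(35,255,255))):
        m=cv2.inRange(hsv,lo,hi); q=k.copy(); q[y0:y1,x0:x1]=m[y0:y1,x0:x1]
        ys,xs=np.nonzero(q); P=np.array([atz("wrist",p,zt,info)[:2] for p in zip(xs,ys)],np.float32)*1000
        (c,wh,a)=cv2.minAreaRect(P); d=np.linalg.svd(P-P.mean(0),full_matrices=False)[2][0]; d*=np.sign(d[1])
        print(nm,len(xs),"ctr",np.array(c),"wh",np.array(wh),a,"long axis deg",np.degrees(np.arctan2(d[1],d[0])))
E
python3 - <<'E'
from st import *
i=optics.camera_info("wrist"); yel("pics/c_wrist.png",i,(295,90,350,170))
im=cv2.imread("pics/c_wrist.png")
for cls,z in (("stand",0.008),):
    optics.snapshot("wrist"); r=regions_of(cls,"wrist")[0]; ys,xs=np.nonzero(r["region"]); print(r["box"],r["p"])
    P=np.array([atz("wrist",p,z,i)[:2] for p in zip(xs,ys)],np.float32)*1000
    print("stand",cv2.minAreaRect(P))
cv2.imwrite("pics/c_crop.png",np.hstack([cv2.resize(im[85:175,280:365],None,fx=4.4,fy=4.4,interpolation=2),cv2.resize(im[240:330,320:405],None,fx=4.4,fy=4.4,interpolation=2)]))
E
```

```text
yellow 703 ctr [495.8004 234.2684] wh [13.7673 54.8631] 9.925826072692871 long axis deg 99.50154
bright 541 ctr [496.1143 233.834 ] wh [13.1934 53.778 ] 8.497424125671387 long axis deg 99.44517
[291.4, 92.5, 57.2, 76.8] 0.55
stand ((496.2861328125, 229.84042358398438), (69.77092742919922, 89.04962158203125), 9.315939903259277)
```

View pics/c_crop.png

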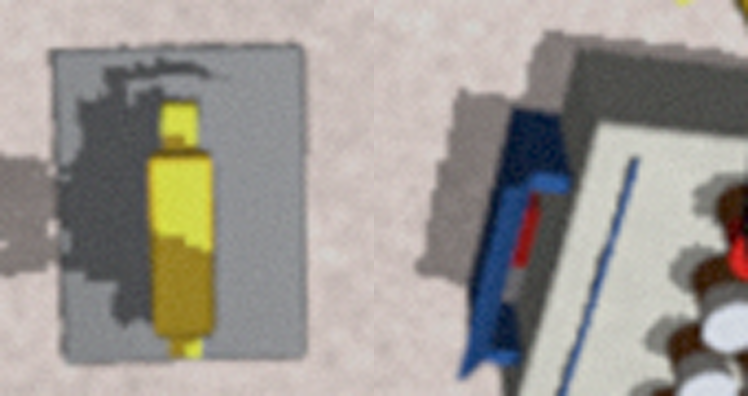

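The left crop shows the target's grip block at about (321.4,140.5) full-frame, 14.5 x 42 px, which is the 14 x 40 mm given. The right crop shows the rack slot between the blue lip and the white block, with the red plunger in its middle.

```bash
python3 - <<'E'
from st import *
i=optics.camera_info("wrist"); s=monitor.observe()
P=atz("wrist",(321.4,140.5),.096,i); print(P, P-s["position"])
E
```

```text
[0.4969 0.2309 0.096 ] [-0.0063  0.0441 -0.1496]
```

Call:
move_arm:
  series:
    - [-0.003,0.022,0,1.2,1]
    - [-0.0033,0.022,0,0,1]
    - [0,0,-0.04,0,1]
    - [0,0,-0.04,0,1]
    - [0,0,-0.035,0,1]
    - [0,0,-0.025,0,1]
    - [0,0,-0.02,0,1]
    - [0,0,-0.015,0,1]
    - [0,0,-0.007,0,1]
    - [0,0,0,0,1]

```text
time_s: 12.95
position: [0.4969, 0.2311, 0.0635]
orientation: [-2.031, -2.396, 0.0]
force: [-0.2, 0.3, -0.6]
width: 0.0857
grip_force: 0.0
```

Call:
move_arm:
  series:
    - [0,0,0,0,0]
    - [0,0,0,0,-0.4]
    - [0,0,0,0,-0.55]
    - [0,0,0,0,-0.7]
    - [0,0,0,0,-1]
    - [0,0,0,0,-1]
    - [0,0,0,0,-1]
    - [0,0,0,0,-1]
    - [0,0,0,0,-1]
    - [0,0,0,0,-1]
  force: 50

```text
time_s: 14.2
position: [0.4972, 0.2309, 0.0639]
orientation: [2.032, 2.396, 0.001]
force: [0.2, -0.8, 5.6]
width: 0.0133
grip_force: 49.2
```

Call:
move_arm:
  series:
    - [0,0,0.01,0,-1]
    - [0,0,0.02,0,-1]
    - [0,0,0.03,0,-1]
    - [0,0,0.03,0,-1]
    - [0,0,0.03,0,-1]
    - [0,-0.02,0.01,-2,-1]
    - [0.005,-0.03,0,-2,-1]
    - [0.005,-0.03,0,-2,-1]
    - [0.005,-0.03,0,-2,-1]
    - [0,0,0,-2,-1]

```text
time_s: 15.45
position: [0.5116, 0.1164, 0.1932]
orientation: [2.241, 2.201, -0.003]
force: [-1.0, 0.4, -0.8]
width: 0.0133
grip_force: 49.3
```

```bash
python3 - <<'E'
from st import *
s=monitor.observe(); R=Ro.from_rotvec(s["orientation"]).as_matrix()
print(s["time_s"],s["position"],"ytool",np.degrees(np.arctan2(R[1,1],R[0,1])),s["width"],s["grip_force"],s["force"])
c="wrist"; i=optics.camera_info(c); im=optics.snapshot(c); save(im,"pics/d_wrist.png")
for n,z in (("rack",0),("slot",.04),("home",.012),("holder",s["position"][2]-.056)):
    print(n,[(np.round(q["pixel"]),round(q["p"],2),atz(c,q["pixel"],z,i)[:2]) for q in mark_of(n,c)[:3]])
save(cv2.resize(im[180:400,230:460],None,fx=2.6,fy=2.6,interpolation=cv2.INTER_CUBIC),"pics/d_crop.png")
E
```

```text
15.45 [0.5116 0.1164 0.1932] ytool -1.050133179261787 0.013251198487392219 49.2590457201004 [-0.9626  0.4228 -0.7773]
rack [(array([376., 257.]), 0.76, array([0.5779, 0.0103]))]
slot [(array([376., 263.]), 0.7, array([0.5704, 0.0251])), (array([382., 274.]), 0.69, array([0.5781, 0.0092]))]
home [(array([378., 262.]), 0.77, array([0.5781, 0.0093])), (array([373., 256.]), 0.55, array([0.5719, 0.0179]))]
holder [(array([194., 106.]), 0.88, array([0.4281, 0.2006])), (array([322., 222.]), 0.59, array([0.5118, 0.1171])), (array([418., 142.]), 0.58, array([0.5765, 0.1725]))]
```

View pics/d_crop.png

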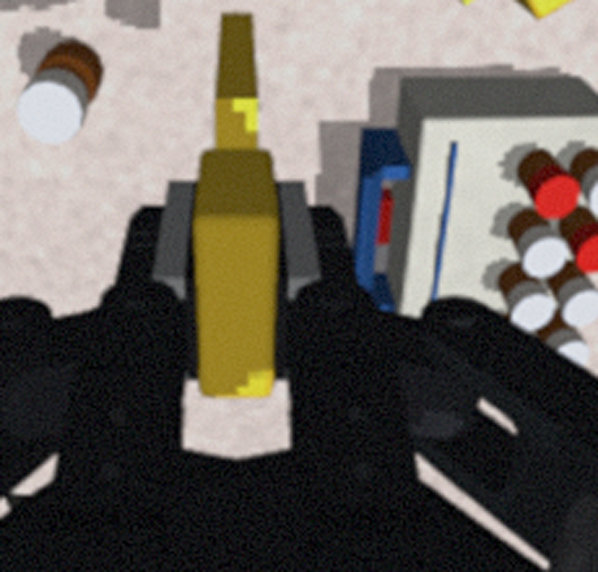

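The crop shows the held holder hanging straight between the fingers. To its right is the rack, with its shelf-top corner at crop (422,118), its front edge running to (400,310), and the red plunger at (383,215).

```bash
cat > rk.py <<'E'
from st import *
def rack(im,i):
    # white shelf top: front edge (left boundary) and +y edge
    hsv=cv2.cvtColor(im,cv2.COLOR_RGB2HSV); m=((hsv[...,2]>165)&(hsv[...,1]<28)).astype(np.uint8)
    reg=regions_of("rack","wrist")[0]["region"]; m&=reg.astype(np.uint8); m=cv2.morphologyEx(m,cv2.MORPH_OPEN,np.ones((3,3)))
    ys,xs=np.nonzero(m); pts=[]
    y0=np.percentile(ys,1)
    for r in range(int(y0)+5,int(np.percentile(ys,99))): 
        q=np.nonzero(m[r])[0]
        if len(q)>8: pts.append(atz("wrist",(q[0],r+.5),.05,i)[:2])
    pts=np.array(pts); v=cv2.fitLine(pts.astype(np.float32)*1000,cv2.DIST_HUBER,0,.01,.01).ravel(); v[:2]*=np.sign(v[1])
    top=[]
    xl=np.percentile(xs,1)
    for cc in range(int(xl)+8,int(xl)+40):
        q=np.nonzero(m[:,cc])[0]
        if len(q)>3: top.append(atz("wrist",(cc+.5,q[0]),.05,i)[:2])
    top=np.array(top); u=cv2.fitLine(top.astype(np.float32)*1000,cv2.DIST_HUBER,0,.01,.01).ravel(); u[:2]*=np.sign(u[0])
    print("n",len(pts),len(top),"front edge deg-90",np.degrees(np.arctan2(v[1],v[0]))-90,"top edge deg",np.degrees(np.arctan2(u[1],u[0])))
    A=np.array([v[:2],-u[:2]]).T; t=np.linalg.solve(A,u[2:]-v[2:]); c=v[2:]+t[0]*v[:2]; print("corner",c)
    x=np.array([v[1],-v[0]]); S=c-6*x-65*v[:2]; print("slot centre mm",S); return S,v
E
python3 - <<'E'
from rk import *
i=optics.camera_info("wrist"); im=optics.snapshot("wrist"); rack(im,i)
f=lambda x,y:(230+x/2.6,180+y/2.6)
for n,p,z in (("corner",(422,118),.05),("front low",(400,310),.05),("line top",(455,143),.05),("line bot",(434,298),.05),("plunger",(384,217),.02)): print(n,atz("wrist",f(*p),z,i))
E
```

```text
n 71 32 front edge deg-90 -0.5088501 top edge deg -1.5688235
corner [583.9874  74.3798]
slot centre mm [577.4104   9.4356]
corner [0.5838 0.0807 0.05  ]
front low [ 0.5828 -0.013   0.05  ]
line top [0.5985 0.0694 0.05  ]
line bot [ 0.5977 -0.0072  0.05  ]
plunger [0.5778 0.0183 0.02  ]
```

```bash
python3 - <<'E'
from rk import *
i=optics.camera_info("wrist"); im=optics.snapshot("wrist"); s=4
f=lambda x,y:(230+x/2.6,180+y/2.6)
print([atz("wrist",f(*p),.04,i)[:2] for p in ((395,180),(380,278))])
b=cv2.resize(im[200:320,350:450],None,fx=s*1.2,fy=s*1.2,interpolation=cv2.INTER_CUBIC); k=s*1.2
def draw(S,yaw,col):
    c,sn=np.cos(yaw),np.sin(yaw)
    W=lambda x,y,z:(S[0]+c*x-sn*y,S[1]+sn*x+c*y,z)
    for L in ([(6,65,.05),(96,65,.05)],[(6,65,.05),(6,-65,.05)],[(6,33,.04),(-6,33,.04),(-6,-33,.04),(6,-33,.04)]):
        P=[]
        for a,bb in zip(L[:-1],L[1:]):
            for t in np.linspace(0,1,20): q=np.array(a)*(1-t)+np.array(bb)*t; P.append((proj("wrist",W(q[0]/1000,q[1]/1000,q[2]),i)-[350,200]+.5)*k)
        cv2.polylines(b,[np.array(P).astype(int)],False,col,1)
draw((.5775,.010),np.radians(-.7),(0,255,0)); draw((.5775,.015),np.radians(-.7),(255,0,255))
save(b,"pics/e.png")
E
```

```text
[array([0.5772, 0.048 ]), array([ 0.5745, -0.0019])]
```

View pics/e.png

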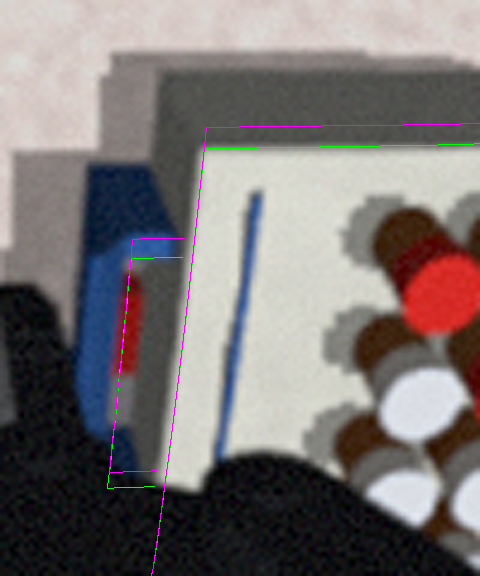

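The green wireframe at slot centre (0.5775, 0.010), yaw -0.7°, matches the shelf corner, front edge and cheek.

Call:
move_arm:
  series:
    - [0.009,-0.02,0,0.3,-1]
    - [0.01,-0.02,0,0,-1]
    - [0.01,-0.02,0,0,-1]
    - [0.01,-0.02,0,0,-1]
    - [0.01,-0.015,0,0,-1]
    - [0.01,-0.0109,0,0,-1]
    - [0.0069,0,-0.02,0,-1]
    - [0,0,-0.03,0,-1]
    - [0,0,-0.023,0,-1]
    - [0,0,0,0,-1]

```text
time_s: 17.1
position: [0.5761, 0.0158, 0.1179]
orientation: [-2.224, -2.215, 0.006]
force: [-0.4, 0.9, -0.2]
width: 0.0137
grip_force: 49.3
```

```bash
python3 - <<'E'
from rk import *
s=monitor.observe(); R=Ro.from_rotvec(s["orientation"]).as_matrix()
print(s["time_s"],s["position"],"ytool",np.degrees(np.arctan2(R[1,1],R[0,1])),s["width"],s["force"])
i=optics.camera_info("wrist"); im=optics.snapshot("wrist"); k=3.2; x0,y0=230,170
b=cv2.resize(im[y0:y0+180,x0:x0+220],None,fx=k,fy=k,interpolation=cv2.INTER_CUBIC)
def draw(S,yaw,col,Ls):
    c,sn=np.cos(yaw),np.sin(yaw)
    W=lambda x,y,z:(S[0]+c*x-sn*y,S[1]+sn*x+c*y,z)
    for L in Ls:
        P=[]
        for a,bb in zip(L[:-1],L[1:]):
            for t in np.linspace(0,1,20): q=np.array(a)*(1-t)+np.array(bb)*t; P.append((proj("wrist",W(q[0]/1000,q[1]/1000,q[2]),i)-[x0,y0]+.5)*k)
        cv2.polylines(b,[np.array(P).astype(int)],False,col,1)
draw((.5775,.010),np.radians(-.7),(0,255,0),([(6,65,.05),(96,65,.05)],[(6,65,.05),(6,-65,.05)],[(6,33,.04),(-6,33,.04),(-6,-33,.04),(6,-33,.04),(6,33,.04)]))
z=s["position"][2]-.056
draw(s["position"][:2],np.arctan2(R[1,1],R[0,1]),(255,0,255),([(-4,30,z+.001),(4,30,z+.001),(4,30,z+.06),(-4,30,z+.06),(-4,30,z+.001)],[(-7,20,z+.088),(7,20,z+.088),(7,-20,z+.088),(-7,-20,z+.088),(-7,20,z+.088)]))
save(b,"pics/f.png")
E
```

```text
17.1 [0.5761 0.0158 0.1179] ytool -0.23180346287153725 0.013651188132840792 [-0.4112  0.8596 -0.1517]
```

View pics/f.png

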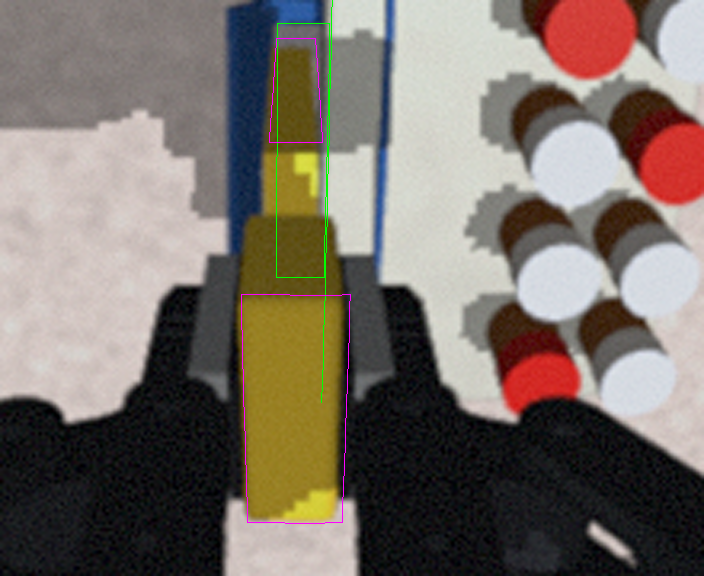

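The picture shows the plate in front of the slot mouth. The holder sits about 0.6 mm to -x of the TCP and roughly 2 mm short of the slot middle in x.

Call:
move_arm:
  series:
    - [0.001,-0.003,0,-0.5,-1]
    - [0.001,-0.0025,0,0,-1]
    - [0,0,0,0,-1]
    - [0,0,-0.005,0,-1]
    - [0,0,-0.006,0,-1]
    - [0,0,-0.006,0,-1]
    - [0,0,-0.006,0,-1]
    - [0,0,-0.004,0,-1]
    - [0,0,0,0,-1]
    - [0,0,0,0,-1]

```text
time_s: 18.4
position: [0.5788, 0.0092, 0.0931]
orientation: [-2.236, -2.205, 0.003]
force: [-6.0, -0.6, -3.1]
width: 0.0135
grip_force: 49.0
```

Call:
move_arm:
  series:
    - [-0.001,0.0007,0,0,-1]
    - [-0.0005,0,0,0,-1]
    - [0,0,0,0,-1]
    - [0,0,0,0,-1]
    - [0,0,0,0,-1]
    - [0,0,0,0,-1]
    - [0,0,0,0,-1]
    - [0,0,0,0,-1]
    - [0,0,0,0,-1]
    - [0,0,0,0,-1]

```text
time_s: 19.65
position: [0.5785, 0.0101, 0.0937]
orientation: [2.236, 2.206, 0.0]
force: [-2.7, -0.7, -0.3]
width: 0.0132
grip_force: 49.5
```

Call:
move_arm:
  series:
    - [-0.001,0,0,0,-1]
    - [0,0,0,0,-1]
    - [0,0,-0.003,0,-1]
    - [0,0,-0.003,0,-1]
    - [0,0,-0.003,0,-1]
    - [0,0,-0.003,0,-1]
    - [0,0,0,0,-1]
    - [0,0,0,0,-1]
    - [0,0,0,0,-1]
    - [0,0,0,0,-1]

```text
time_s: 20.9
position: [0.5774, 0.0101, 0.0817]
orientation: [2.237, 2.206, 0.0]
force: [-0.5, -0.0, -0.8]
width: 0.0138
grip_force: 49.4
```

Call:
move_arm:
  series:
    - [0,0,-0.003,0,-1]
    - [0,0,-0.003,0,-1]
    - [0,0,-0.003,0,-1]
    - [0,0,-0.002,0,-1]
    - [0,0,-0.002,0,-1]
    - [0,0,0,0,-1]
    - [0,0,0,0,-1]
    - [0,0,0,0,-1]
    - [0,0,0,0,-1]
    - [0,0,0,0,-1]

```text
time_s: 22.15
position: [0.5775, 0.0101, 0.069]
orientation: [2.237, 2.206, 0.001]
force: [-1.3, -0.2, 7.8]
width: 0.0133
grip_force: 50.6
```

Call:
move_arm:
  series:
    - [0,0,-0.001,0,-1]
    - [0,0,-0.001,0,-1]
    - [0,0,-0.001,0,-1]
    - [0,0,-0.001,0,-1]
    - [0,0,0,0,-1]
    - [0,0,0,0,-1]
    - [0,0,0,0,-1]
    - [0,0,0,0,-1]
    - [0,0,0,0,-1]
    - [0,0,0,0,-1]

```text
time_s: 23.4
position: [0.5783, 0.01, 0.0675]
orientation: [2.237, 2.205, 0.004]
force: [-9.2, 0.4, 34.8]
width: 0.0135
grip_force: 55.2
```

Call:
move_arm:
  series:
    - [-0.0005,0,0.001,0,-1]
    - [0,0,0.0005,0,-1]
    - [0,0,0,0,-1]
    - [0,0,0,0,-1]
    - [0,0,0,0,-1]
    - [0,0,0,0,-1]
    - [0,0,0,0,-1]
    - [0,0,0,0,-1]
    - [0,0,0,0,-1]
    - [0,0,0,0,-1]

```text
time_s: 24.65
position: [0.5779, 0.01, 0.0677]
orientation: [2.236, 2.205, 0.003]
force: [-4.1, 0.3, 18.4]
width: 0.0132
grip_force: 52.4
```

```bash
python3 - <<'E'
from tube import *
s=monitor.observe(); print(s["time_s"],s["position"],s["force"],s["width"])
i=optics.camera_info("top"); im=optics.snapshot("top"); j=optics.snapshot("scene")
save(np.hstack([cv2.resize(im[205:255,395:445],None,fx=7,fy=7,interpolation=2),cv2.resize(j[130:180,280:340],None,fx=7,fy=7,interpolation=2)]),"pics/g.png")
w=optics.snapshot("wrist"); save(w[100:400,140:500],"pics/g_w.png")
E
```

```text
24.65 [0.5779 0.01   0.0677] [-4.1475  0.2571 18.4156] 0.013228437148030927
```

View pics/g.png

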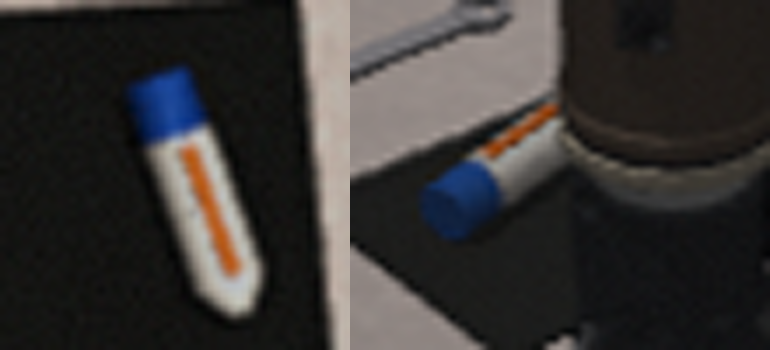

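View pics/g_w.png

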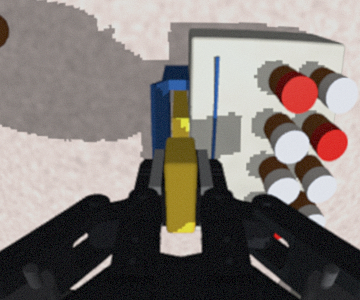

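The first picture shows the tube with its strip facing up on the mat. The second shows the holder upright in the slot. The 18 N reading, against a 9 N spring, means it is seated on the stops, so I'm handing in.

```bash
python3 -c "
from h import *; print(ticket.job_done())"
```

```text
the job is handed in; nothing more can be done
None
```

I handed the job in at about 25 s: the tube lies on its mat with the strip facing up, and the arm is holding the yellow tag holder pressed fully home in the rack (about 18 N on the wrist); the judge returned no result.

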